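Empty the started tin of golf balls

TASK

Three look-alike flip-lid tins lie on the sloping rack: one is packed full of golf balls, one is empty, and one has been started, so that its balls roll when it is tilted. Tip all the balls of the started tin, and no others, into the open plastic basket, and leave every tin lying in its own place on the rack, lid end up. Away from the basket tilt the tins only gently, so that nothing can spill, and leave the other things on the table where they are.

Things in the scene. Friction and masses are not known exactly. Their poses are not given: they have to be found in the camera images.
- tin_1: Flip-lid metal tin in the rack's slot on its +y side, lying on its long side, lid end up. Section 58 x 58 mm, body 171 mm long. Origin: middle of the underside (the face on the board); x along the tin to the lid, z out of its upper face, 58 mm up. Empty it weighs 145 to 275 g, so weight alone does not tell the contents. Which tin is full, started or empty changes from start to start
- tin_2: The same kind of tin in the middle slot; origin and axes as tin_1. Golf balls are 43 mm across, 46 g each. The full tin holds four in a row, with about 5 mm of play. The started tin holds two: they lie at the closed end while the lid end is up, and once it is tilted 5 to 6.5 degrees lid end down they roll 90 mm to the lid, shifting the balance by 0.07 N m, and stay there when it is levelled
- tin_3: The same kind of tin in the slot on the rack's -y side; origin and axes as tin_1
- tin_1_mouth (a point): Centre of tin_1's mouth, 85.5 mm along x and 29 mm along z from its origin; the other tins' are alike. Inside it a neck 3 mm high holds the balls back up to about 30 degrees lid end down if tilted slowly; tilted quickly they run over it. At 40 to 50 degrees all come out
- tin_1_hinge (a point): Hinge of tin_1's lid, along the upper edge of the mouth, 85.5 mm along x and 58 mm along z from its origin; the other tins' are alike. The lid is 58 mm long and sticks out 14 mm; it swings freely outward, hangs plumb when the tin is tilted lid end down (the balls push past it) and falls shut by its weight when the lid end is up
- rack: Fixed pine rack, 290 mm wide (y), 205 mm deep (x); its board rises at 30 degrees towards its +x. Origin: on the table under the board's middle. Slots 100 mm apart along y: the tins' origins lie at x 0, y +100, 0, -100, z 75 mm here, their x axes 30 degrees up the slope
- rack_board (a point): Middle of the board's upper surface, 75 mm above the rack's origin. Each tin's closed end stands against a ledge 22 mm high along the low edge. Guides 10 mm high beside both ends of each tin leave 3.5 mm either side; beside the middle 90 mm of a tin the board is clear
- basket: a fixed blue plastic basket, open-topped and square, 240 x 240 mm and 85 mm high, walls and floor 5 mm. Origin: centre of its underside; z up. Either the rack or the basket may be the one on the robot's left
- tape: bystander: a roll of tape lying flat beside the high side of the rack, 104 mm across, 48 mm high. Origin: centre of its underside
- spray_can: bystander: a spray can standing at the far side of the table, 54 mm across, 170 mm high. Origin: centre of its underside
- padlock: bystander: a brass padlock lying beside the low side of the rack, 80 mm long, 22 mm high. Origin: under the middle of its case
- screwdriver: bystander: a screwdriver lying between rack and basket, 200 mm long. Origin: under its middle
- torch: bystander: a black torch lying on the far side of the basket, 150 mm long, 42 mm high. Origin: under its middle
There are look-alikes about, which are no part of the job. What is shaped like the tin_2 but yellow is not meant.

How it is judged:
By the outcome, as a careful person would: the job done as asked, in the order asked, and still so for the second after the job is handed in, with the robot touching nothing.
It also fails if it takes over 72 s, if anything falls off the work surface, if the arm or the gripper's body presses on something with over 40 N, if the wrist force passes 120 N, or if a joint passes its speed limit or range.

ROBOT

A 6-joint arm with a two-finger parallel gripper is mounted at the origin on the work surface. World frame = base frame: x ahead of the robot, y to its left, z up, the work surface at z = 0. Lengths are in m, angles in rad, forces in N, time in s.
With the tool pointing down it reaches from about 0.3 to 0.775 m from the base axis. Payload 14.6 kg.
Tool frame: the origin (TCP) lies at the very end of the fingers, on their centre line; the grasp point (between the pads) lies 19 mm behind it; y points along the fingers, x is the direction in which the jaws open and shut, and the axes are right-handed (so a half turn about y gives the same grasp; the last joint's range is limited). The gripper opens to 94 mm and grips with 3 to 60 N. Pads are 16 mm wide; open, the fingers measure 119 mm over their backs; the gripper's body (75 mm by 177 mm) begins 78 mm behind the grasp point.
Start: joints at [1.124, 0.3, 1.521, -0, 1.321, -0.067], TCP at [0.204, 0.511, 0.205] pointing down, gripper open.
Joint ranges: [-3.03, 3.03], [-0.79, 2.21], [0.23, 2.52], [-1.04, 4.18], [0, 3.07], [-2.55, 2.55]. Speed limits (rad/s): [2.22, 2.22, 2.57, 3.14, 3.14, 3.14].

INTERFACE

Orientations are given as [roll, pitch, yaw] about the fixed x, y, z axes, in that order (R = Rz(yaw) Ry(pitch) Rx(roll)).
In Python, from station import * gives the robot as it stands.
- The arm moves only by the tool send_rows, never from a script. Its argument "series" is text: rows parted by semicolons, each of 7 numbers parted by spaces: the turn, a rotation vector about the tool's x, y, z in units of 5 degrees (1.0 is 5 degrees), then the shift along the tool's x, y, z in cm, then the opening, from -1 (shut) to 1 (fully open). A call has exactly 10 rows; each row is the pose to reach, as a shift and turn from the pose commanded when the call began, along the tool's axes at that moment; what a row does not reach only later rows make up. A row lasts 1/12 s, in which the tool goes at most 41.7 mm and 7.16 degrees, less where a joint would pass 70% of its speed; a pose out of reach is approached as far as the arm can. A call with a gripper value outside its range is refused whole. The fingers move at their own pace and stop on an object; "newtons" is the grip in N (left out, the last holds). Time passes only in rows, so rows that repeat a pose let the fingers close, or fill a call up. It gives the time, the measured TCP pose, the force and the opening at its end, in the units of the state.
- get_obs(): the state, without advancing time (a new reading comes with each control period).
- camera(name): name is "scene" or "top" or "wrist"; returns the picture (480x640x3 uint8, red, green, blue); there is no depth.
- camera_info(name): a dict with "K" (3x3 intrinsics, pixels), "R" (3x3) and "t" (3): a world point X has camera coordinates R X + t; the wrist camera has in their place "mount" (4x4, takes a point from camera to tool coordinates, whose origin is the TCP and whose axes are the tool frame's). Camera axes: x right, y down, z forward; pixel columns grow to the right and rows downward; lengths in m; the calibration is good to about 2 mm. The wrist camera is an equidistant fisheye: a pixel r from the principal point sees the ray r / f radians off the axis. A picture is of the moment at which its call begins: read the wrist's pose just before it. camera_info takes no time and is no camera call.
- hand_in(): hands the job in, once; it reports no verdict.
The state is a dict: "time_s": time; "qpos": joint angles; "joint_vel": joint speeds; "tau": joint torques, N m; "ee_pos": TCP position; "eef_rot": TCP orientation; "force": force on the tool from outside, world axes, zero at the start; "moment": the same for the moment, N m; "grip_width": finger opening in m.
Only numpy, scipy, OpenCV 4.12 (cv2) and the standard library are available. Lean on these libraries where they do the work, as an engineer would, in place of code of your own. Each camera call takes 0.05 s, during which the arm holds its last target. There are 200 camera calls.

## Working session

There is one attempt and no reset: what is moved stays moved. The work goes in short steps, Python scripts to look and compute and a tool call to move; the robot and the scene stay as the last step left them, time stands still between calls to the robot, and variables do not carry over. Pictures are saved under pics/ and viewed, on a budget of 10 in all, crops included, one or two more only if the job needs it, and the job is handed in when it is done.

Besides the shell and the picture viewer there is one more tool, called after "Request:" as name(argument=value, ...) on one line, values as JSON. send_rows: Moves the arm, as the interface text tells. Its arguments: {"type":"object","properties":{"series":{"type":"string"},"newtons":{"type":"number"}},"required":["series"]}

```bash
mkdir -p pics; ls; python3 - <<'E'
from station import *
import cv2,numpy as np
np.set_printoptions(precision=4,suppress=True)
o=get_obs(); print(o)
for n in ("scene","top","wrist"):
    im=camera(n); cv2.imwrite(f"pics/{n}0.png",im[:,:,::-1]); print(n,camera_info(n))
E
```

```text
pics
{'time_s': 0.0, 'qpos': array([ 1.1244,  0.3005,  1.5216,  0.    ,  1.3207, -0.0666]), 'joint_vel': array([ 0.0004, -0.0013,  0.0007,  0.0006, -0.0005,  0.0013]), 'tau': array([ -0.003 , -53.1812, -35.2721,   0.0709,   0.0245,  -0.0001]), 'ee_pos': array([0.2038, 0.5106, 0.2049]), 'eef_rot': array([-1.5707,  0.0012,  1.191 ]), 'force': array([0.0818, 0.0838, 0.3505]), 'moment': array([ 0.0263, -0.0111, -0.0221]), 'grip_width': 0.09416978057940247}
scene {'K': array([[437.3455,   0.    , 314.0308],
       [  0.    , 437.3455, 241.4225],
       [  0.    ,   0.    ,   1.    ]]), 'R': array([[-0.4739,  0.8805,  0.0125],
       [ 0.731 ,  0.4013, -0.5519],
       [-0.491 , -0.2524, -0.8338]]), 't': array([ 0.212 , -0.2973,  1.3055])}
top {'K': array([[446.5936,   0.    , 317.2509],
       [  0.    , 446.5936, 242.6632],
       [  0.    ,   0.    ,   1.    ]]), 'R': array([[-0.0037, -1.    ,  0.0014],
       [-0.9862,  0.0035, -0.1656],
       [ 0.1656, -0.002 , -0.9862]]), 't': array([-0.0006,  0.4936,  1.0558])}
wrist {'K': array([[371.6483,   0.    , 321.462 ],
       [  0.    , 371.6483, 236.2918],
       [  0.    ,   0.    ,   1.    ]]), 'mount': array([[ 1.    ,  0.0002, -0.0005,  0.001 ],
       [ 0.0005, -0.2377,  0.9713, -0.1797],
       [ 0.0001, -0.9713, -0.2377,  0.0695],
       [ 0.    ,  0.    ,  0.    ,  1.    ]])}
```

View pics/top0.png

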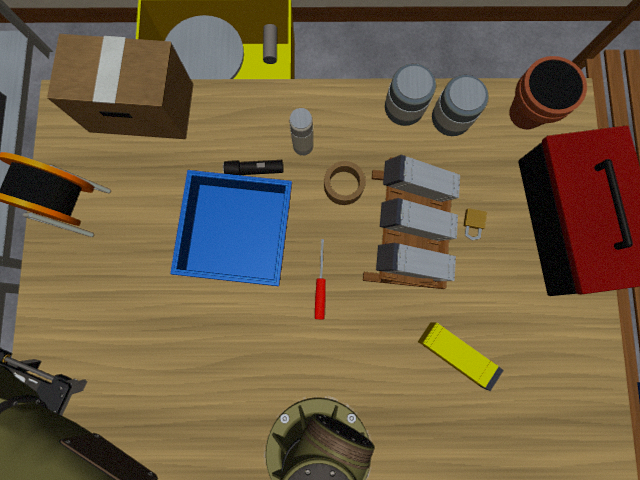

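View pics/scene0.png

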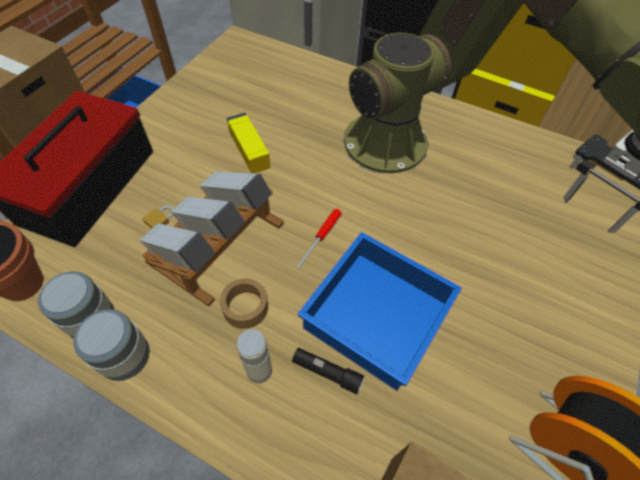

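Candidates for "the tin": three grey tins in the rack at top-view pixels (422,178), (418,218) and (415,262). The yellow look-alike at (460,355) is not meant. The rack is on the right with its high side towards the basket (232,228). So rack +x ≈ world +y, and tin_1 is the near one at (415,262). I'll check this in a close crop.

```bash
python3 - <<'E'
import cv2
im=cv2.imread("pics/top0.png")[140:300,350:480]
cv2.imwrite("pics/crop.png",cv2.resize(im,None,fx=5,fy=3.75*4/3*1.0*0.75,interpolation=cv2.INTER_CUBIC) if 0 else cv2.resize(im,(585,720)[:2] if 0 else (487,600),interpolation=cv2.INTER_CUBIC))
E
```

```text
(no output)
```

View pics/crop.png

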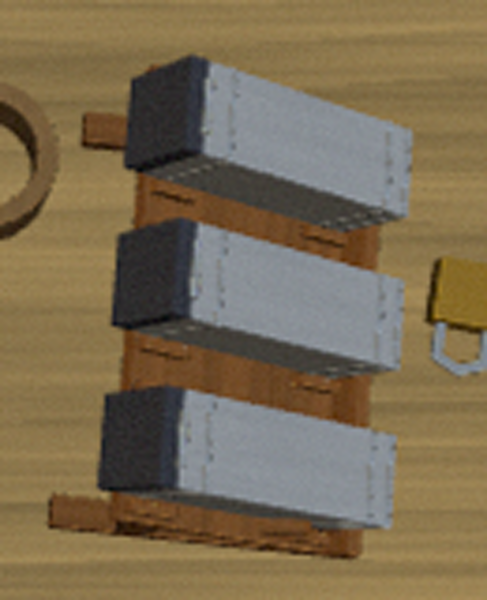

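The crop shows the three grey tins with dark lid ends on the left, the high side towards the basket. Upper-face corners in crop pixels (scale 3.75):

| Tin | Corners |
|---|---|
| tin_3 | (210,60), (412,130), (405,220), (202,156) |
| tin_2 | (196,222), (404,281), (401,371), (190,320) |
| tin_1 | (184,390), (396,436), (393,527), (178,487) |

Next I'll fit the rack pose and the basket.

```bash
cat > h.py <<'E'
from station import *
import cv2,numpy as np
from scipy.spatial.transform import Rotation as Ro
np.set_printoptions(precision=4,suppress=True)
def cast(name,px,z):
    c=camera_info(name); K,R,t=[np.array(c[k]) for k in("K","R","t")]
    d=R.T@np.linalg.solve(K,[px[0],px[1],1]); o=-R.T@t
    return o+d*(z-o[2])/d[2]
def rot(e): return Ro.from_euler("xyz",e)
E
python3 - <<'E'
import station; print([n for n in dir(station) if n[0]!='_'])
from h import *
C=np.array([[184,390],[396,436],[393,527],[178,487],[196,222],[404,281],[401,371],[190,320],[210,60],[412,130],[405,220],[202,156]])/3.75+[350,140]-0.4
c,s=np.cos(np.pi/6),.5
P=[];Q=[]
for i,y0 in enumerate((.1,0,-.1)):
    for k,(sx,sy) in enumerate(((1,-1),(-1,-1),(-1,1),(1,1))):
        # rack +y = world -x = image down
        x=sx*.0855*c-.058*s; z=.075+sx*.0855*s+.058*c
        P.append([x,y0+sy*.029]); Q.append(cast("top",C[4*i+k],z)[:2])
P=np.array(P);Q=np.array(Q)
R,_=Ro.align_vectors(np.c_[Q-Q.mean(0),0*Q[:,0]],np.c_[P-P.mean(0),0*P[:,0]])
yaw=R.as_rotvec()[2]; M=R.as_matrix()[:2,:2]; T=Q.mean(0)-M@P.mean(0)
print("rack",T,"yaw",yaw,np.degrees(yaw)); print((Q-P@M.T-T)*1000)
im=cv2.imread("pics/top0.png"); hsv=cv2.cvtColor(im,cv2.COLOR_BGR2HSV)
m=cv2.inRange(hsv,(100,120,60),(125,255,255)); m[:,:150]=0;m[:,310:]=0
ct=max(cv2.findContours(m,0,2)[0],key=cv2.contourArea)
B=cv2.boxPoints(cv2.minAreaRect(ct)); ap=cv2.approxPolyDP(ct,8,True)[:,0]; print(ap)
print(np.array([cast("top",p,.085) for p in ap]))
for n,p,z in(("tape",(344,183),.048),("can",(301,118),.17),("padlock",(475,220),.02),("torch",(254,167),.04)): print(n,cast("top",p,z))
E
```

```text
['MotionError', 'camera', 'camera_info', 'get_obs', 'hand_in']
rack [ 0.5356 -0.2316] yaw 1.465295903473753 83.9552710068549
[[-0.1198  0.6749]
 [-0.1172 -0.0389]
 [ 0.5114 -1.1479]
 [ 1.2759 -0.0857]
 [ 0.5457  0.7483]
 [ 0.0274 -0.077 ]
 [-0.5021 -1.047 ]
 [-0.5889  0.2013]
 [ 0.9357 -0.6028]
 [ 0.659  -0.3004]
 [-1.6777  1.4726]
 [-0.9494  0.2027]]
[[188 170]
 [171 273]
 [278 285]
 [291 181]]
[[0.6658 0.31   0.085 ]
 [0.4158 0.3386 0.085 ]
 [0.387  0.0891 0.085 ]
 [0.6373 0.0604 0.085 ]]
tape [ 0.6433 -0.0698  0.048 ]
can [0.759  0.0337 0.17  ]
padlock [ 0.5538 -0.4013  0.02  ]
torch [0.6885 0.1569 0.04  ]
```

```bash
cat >> h.py <<'E'
T0=np.array([.5356,-.2316,0]); YAW=1.4653
def tinpose(i,tilt=30,p=None,yaw=YAW):
    """tin origin and axes; p=None: in the rack"""
    Rz=Ro.from_euler("z",yaw); R=Rz*Ro.from_euler("y",-tilt,degrees=True)
    if p is None: p=T0+Ro.from_euler("z",YAW).apply([0,(.1,0,-.1)[i-1],.075])
    return np.array(p),R
def tool(tp,g=(0,0,.014)):
    """TCP pose for a tin pose, TCP at g in the tin frame; tool x=-tin y, y=-tin z, z=tin x"""
    p,R=tp
    return p+R.apply(g), R*Ro.from_matrix(np.array([[0,0,1],[-1,0,0],[0,-1,0]]))
def rel(target,start=None):
    if start is None:
        o=get_obs(); start=(o["ee_pos"],rot(o["eef_rot"]))
    (a,A),(b,B)=start,target
    return np.r_[np.degrees((A.inv()*B).as_rotvec())/5, A.inv().apply(b-a)*100]
def show(*ts):
    for t in ts: print("rel",np.round(rel(t),2),"world",np.round(t[0],3))
def stat():
    o=get_obs(); print("t",round(o["time_s"],2),"q",o["qpos"],"F",o["force"],"M",o["moment"],"w",round(o["grip_width"],4)); return o
E
python3 - <<'E'
from h import *
show(tool(tinpose(1),(0,0,.2)),tool(tinpose(1),(0,0,.014)))
E
```

```text
rel [  5.13  14.49  -3.89 -68.98  -4.26 -51.41] world [ 0.426 -0.321  0.248]
rel [  5.13  14.49  -3.89 -60.01  11.84 -48.89] world [ 0.435 -0.228  0.087]
```

```bash
python3 - <<'E'
from h import *
o=get_obs(); A=rot(o["eef_rot"]); B=tool(tinpose(1),(0,0,.2))[1]
show((np.array([.42,.15,.26]),A*Ro.from_rotvec((A.inv()*B).as_rotvec()*.5)))
E
```

```text
rel [  2.57   7.25  -1.95 -25.49  -5.48 -33.45] world [0.42 0.15 0.26]
```

Request:
send_rows(series="0.26 0.72 -0.2 -2.5 -0.5 -3.3 1;0.5 1.45 -0.4 -5.1 -1.1 -6.7 1;0.77 2.2 -0.6 -7.6 -1.6 -10 1;1 2.9 -0.8 -10.2 -2.2 -13.4 1;1.3 3.6 -1 -12.8 -2.8 -16.7 1;1.5 4.3 -1.2 -15.3 -3.3 -20 1;1.8 5 -1.4 -17.8 -3.8 -23.4 1;2 5.8 -1.6 -20.4 -4.4 -26.8 1;2.3 6.5 -1.8 -23 -5 -30 1;2.57 7.25 -1.95 -25.5 -5.5 -33.4 1")

```text
time_s: 0.98
ee_pos: [0.4162, 0.1542, 0.2602]
eef_rot: [-1.307, -0.09, 0.539]
force: [-0.5, 1.8, 0.2]
grip_width: 0.094
```

```bash
python3 - <<'E'
from h import *
stat(); show(tool(tinpose(1),(0,0,.2)))
E
```

```text
t 0.98 q [ 0.1032  0.016   1.7454  0.2799  1.419  -0.4961] F [-0.5166  1.8134  0.2444] M [-0.1641 -0.0142  0.0046] w 0.094
rel [  2.54   7.22  -1.92 -23.59 -11.64 -39.55] world [ 0.426 -0.321  0.248]
```

Request:
send_rows(series="0.26 0.72 -0.2 -2.4 -1.2 -4 1;0.5 1.45 -0.4 -4.7 -2.3 -7.9 1;0.77 2.2 -0.6 -7.1 -3.5 -11.9 1;1 2.9 -0.8 -9.4 -4.7 -15.8 1;1.3 3.6 -1 -11.8 -5.8 -19.8 1;1.5 4.3 -1.2 -14.2 -7 -23.7 1;1.8 5 -1.4 -16.5 -8.1 -27.7 1;2 5.8 -1.6 -18.9 -9.3 -31.6 1;2.3 6.5 -1.8 -21.2 -10.5 -35.6 1;2.54 7.22 -1.92 -23.6 -11.6 -39.6 1")

```text
time_s: 1.82
ee_pos: [0.4247, -0.2624, 0.2493]
eef_rot: [-1.047, 0.001, -0.106]
force: [0.5, 0.8, 0.5]
grip_width: 0.0939
```

```bash
python3 - <<'E'
from h import *
stat(); show(tool(tinpose(1),(0,0,.1)),tool(tinpose(1)))
E
```

```text
t 1.82 q [-0.8327  0.3414  1.4486  0.3864  1.7076 -0.7424] F [0.4747 0.7837 0.5237] M [-0.2684  0.0465 -0.0458] w 0.0939
rel [-0.   -0.01 -0.    0.71  7.21 -5.05] world [ 0.431 -0.271  0.162]
rel [-0.   -0.01 -0.    0.71 15.81 -5.05] world [ 0.435 -0.228  0.087]
```

Request:
send_rows(series="0 0 0 0.4 1 -2.5 1;0 0 0 0.7 3 -5 1;0 0 0 0.7 5 -5 1;0 0 0 0.7 7.5 -5 1;0 0 0 0.7 10 -5 1;0 0 0 0.7 12 -5 1;0 0 0 0.7 13.8 -5 1;0 0 0 0.7 15 -5 1;0 0 0 0.7 15.8 -5 1;0 0 0 0.7 15.8 -5 1")

```text
time_s: 2.65
ee_pos: [0.4355, -0.2247, 0.0865]
eef_rot: [-1.047, 0.002, -0.102]
force: [-0.8, 0.5, -0.6]
grip_width: 0.0942
```

```bash
python3 - <<'E'
from h import *
stat(); show(tool(tinpose(1))); cv2.imwrite("pics/w1.png",camera("wrist")[:,:,::-1])
E
```

```text
t 2.65 q [-0.7713  0.4859  1.6533  0.4109  1.3655 -0.828 ] F [-0.7707  0.5456 -0.6377] M [-0.3215  0.088   0.0012] w 0.0942
rel [ 0.    0.02 -0.04  0.02 -0.21 -0.25] world [ 0.435 -0.228  0.087]
```

View pics/w1.png

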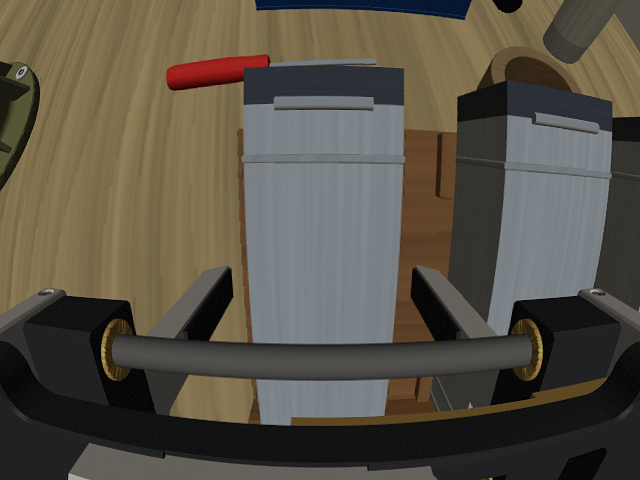

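The wrist view shows the tin (245–405 px) centred between the fingers (232 and 412 px), with nothing touching. I'll close on it.

Request:
send_rows(series="0 0 0 0 0 0 -1;0 0 0 0 0 0 -1;0 0 0 0 0 0 -1;0 0 0 0 0 0 -1;0 0 0 0 0 0 -1;0 0 0 0 0 0 -1;0 0 0 0 -0.3 0 -1;0 0 0 0 -0.8 0 -1;0 0 0 0 -1.5 0 -1;0 0 0 0 -2.5 0 -1", newtons=50)

```text
time_s: 3.53
ee_pos: [0.4344, -0.2382, 0.1097]
eef_rot: [-1.048, 0.001, -0.103]
force: [0.0, 0.1, -2.0]
grip_width: 0.0578
```

```bash
python3 - <<'E'
from h import *
stat()
E
```

```text
t 3.53 q [-0.7899  0.4677  1.617   0.4003  1.4203 -0.8213] F [ 0.031   0.1228 -2.0094] M [-0.5441  0.0967 -0.0019] w 0.0578
```

Request:
send_rows(series="0 0 0 0 -2.5 0.5 -1;0 0 0 0 -5 1 -1;-1 0 0 0 -7 2 -1;-2 0 0 0 -8 3 -1;-3 0 0 0 -8 3 -1;-4 0 0 0 -8 3 -1;-5 0 0 0 -8 3 -1;-6 0 0 0 -8 3 -1;-6 0 0 0 -8 3 -1;-6 0 0 0 -8 3 -1")

```text
time_s: 4.37
ee_pos: [0.4334, -0.2514, 0.1945]
eef_rot: [-1.571, -0.0, -0.102]
force: [0.0, -0.1, -3.1]
grip_width: 0.058
```

```bash
cat >> h.py <<'E'
def meas(n=4):
    F=[];M=[]
    for _ in range(n):
        o=get_obs(); F.append(o["force"]); M.append(o["moment"]); camera("top")
    p,R=o["ee_pos"],rot(o["eef_rot"]); ty=R.as_matrix()[:,0]*-1
    print("t",round(o["time_s"],2),"F",np.mean(F,0),"M",np.mean(M,0),"sd",np.std(M,0),"M.tiny",np.mean(M,0)@ty,"tilt",np.degrees(np.arcsin(R.as_matrix()[2,2])),"p",p,"q",o["qpos"])
E
python3 -c "
from h import *
meas()"
```

```text
t 4.52 F [ 0.2207 -0.1978 -3.3469] M [-0.0722  0.0621 -0.0171] sd [0.012  0.0234 0.0409] M.tiny 0.0782892787151592 tilt 0.02804006218682082 p [ 0.4331 -0.2524  0.1937] q [-0.6009  0.2021  1.6715  0.0002  1.2687 -0.497 ]
```

Request:
send_rows(series="-0.4 0 0 0 0 0 -1;-0.8 0 0 0 0 0 -1;-1.2 0 0 0 0 0 -1;-1.6 0 0 0 0 0 -1;-1.8 0 0 0 0 0 -1;-2 0 0 0 0 0 -1;-2 0 0 0 0 0 -1;-2 0 0 0 0 0 -1;-2 0 0 0 0 0 -1;-2 0 0 0 0 0 -1")

```text
time_s: 5.4
ee_pos: [0.4332, -0.2521, 0.1936]
eef_rot: [-1.746, 0.0, -0.103]
force: [-0.2, -0.1, -2.7]
grip_width: 0.0579
```

Request:
send_rows(series="0 0 0 0 0 0 -1;0 0 0 0 0 0 -1;0.4 0 0 0 0 0 -1;0.8 0 0 0 0 0 -1;1.2 0 0 0 0 0 -1;1.6 0 0 0 0 0 -1;2 0 0 0 0 0 -1;2 0 0 0 0 0 -1;2 0 0 0 0 0 -1;2 0 0 0 0 0 -1")

```text
time_s: 6.23
ee_pos: [0.4332, -0.2519, 0.1936]
eef_rot: [-1.573, 0.0, -0.103]
force: [0.1, 1.1, -2.8]
grip_width: 0.0575
```

```bash
python3 -c "
from h import *
meas(5)"
```

```text
t 6.43 F [ 0.3023  0.1682 -2.8038] M [-0.0469  0.0657 -0.0002] sd [0.0131 0.0503 0.0255] M.tiny 0.05334108370277467 tilt -0.11871260447119705 p [ 0.4333 -0.2517  0.1937] q [-0.5983  0.2008  1.6728 -0.0019  1.267  -0.4953]
```

No +0.07 N m shift (-0.025, within noise), so tin_1 isn't the started one. I'll put it back.

```bash
python3 - <<'E'
from h import *
# actual release pose = grasp pose measured (ee .4355,-.2247,.0865)
p,R=tinpose(1); g=R.inv().apply(np.array([.4355,-.2247,.0865])-p); print(g)
show(tool((p,R),g+[0.0,0,.06]),tool((p,R),g+[0,0,.003]),tool((p,R),g))
E
```

```text
[0.0026 0.0003 0.0118]
rel [ 6.02  0.03 -0.01 -0.07  5.52 -0.28] world [ 0.432 -0.255  0.138]
rel [ 6.02  0.03 -0.01 -0.06 10.46  2.58] world [ 0.435 -0.226  0.089]
rel [ 6.02  0.03 -0.01 -0.06 10.72  2.73] world [ 0.436 -0.225  0.086]
```

Request:
send_rows(series="1 0 0 0 0.5 0 -1;2 0 0 0 1.5 -0.1 -1;3 0 0 0 2.5 -0.2 -1;4 0 0 0 3.5 -0.2 -1;5 0 0 0 4.5 -0.2 -1;6 0 0 0 5.5 -0.2 -1;6 0 0 -0.05 7 0.7 -1;6 0 0 -0.05 8.3 1.45 -1;6 0 0 -0.05 9.4 2.1 -1;6 0 0 -0.05 10 2.4 -1")

```text
time_s: 7.32
ee_pos: [0.4349, -0.2273, 0.0923]
eef_rot: [-1.048, 0.002, -0.102]
force: [-0.1, -0.7, -2.2]
grip_width: 0.0578
```

```bash
python3 - <<'E'
from h import *
p,R=tinpose(1); g=np.array([.0026,.0003,.0118]); stat()
show(tool((p,R),g+[0.001,0,0]))
E
```

```text
t 7.32 q [-0.7752  0.4791  1.6473  0.4081  1.3777 -0.8259] F [-0.1029 -0.722  -2.1912] M [-0.5144  0.0606 -0.0202] w 0.0578
rel [ 0.01  0.02 -0.03  0.03  0.64  0.04] world [ 0.436 -0.224  0.087]
```

Request:
send_rows(series="0 0 0 0 0.25 0 -1;0 0 0 0 0.5 0 -1;0 0 0 0 0.65 0 -1;0 0 0 0 0.65 0 -1;0 0 0 0 0.65 0 1;0 0 0 0 0.65 0 1;0 0 0 0 0.65 0 1;0 0 0 0 0.65 0 1;0 0 0 0 0.65 0 1;0 0 0 0 0.65 0 1")

```text
time_s: 8.15
ee_pos: [0.4355, -0.2249, 0.0881]
eef_rot: [-1.049, 0.0, -0.103]
force: [0.1, 0.7, 0.4]
grip_width: 0.0925
```

```bash
python3 - <<'E'
from h import *
stat()
show(tool(tinpose(1),(0,0,.09)),tool(tinpose(2),(0.002,0,.09)),tool(tinpose(2),(0.002,0,.013)))
E
```

```text
t 8.15 q [-0.7716  0.4824  1.6539  0.411   1.3658 -0.8276] F [0.1166 0.6619 0.3711] M [-0.3086  0.1307  0.0492] w 0.0925
rel [ 0.02  0.03 -0.02  0.01 -7.67 -0.33] world [ 0.431 -0.266  0.153]
rel [ 0.02  0.03 -0.02 10.01 -7.69 -0.15] world [ 0.531 -0.275  0.154]
rel [ 0.02  0.03 -0.02 10.02  0.01 -0.14] world [ 0.535 -0.236  0.087]
```

Request:
send_rows(series="0 0 0 0 -3 -0.1 1;0 0 0 0 -6.5 -0.1 1;0 0 0 1 -9 -0.1 1;0 0 0 4.5 -9 -0.1 1;0 0 0 8 -9 -0.1 1;0 0 0 10 -9 -0.1 1;0 0 0 10 -7 -0.1 1;0 0 0 10 -4 -0.1 1;0 0 0 10 -1.5 -0.1 1;0 0 0 10 0 -0.1 1")

```text
time_s: 8.98
ee_pos: [0.5343, -0.2343, 0.085]
eef_rot: [-1.047, 0.003, -0.102]
force: [0.1, 0.3, 0.2]
grip_width: 0.0941
```

```bash
python3 - <<'E'
from h import *
stat(); show(tool(tinpose(2),(0.002,0,.013))); cv2.imwrite("pics/w2.png",camera("wrist")[:,:,::-1])
E
```

```text
t 8.98 q [-0.6735  0.6511  1.3899  0.4379  1.4206 -0.708 ] F [0.1351 0.3264 0.2141] M [-0.257   0.057   0.0412] w 0.0941
rel [ 0.    0.02 -0.05  0.1  -0.29 -0.05] world [ 0.535 -0.236  0.087]
```

View pics/w2.png

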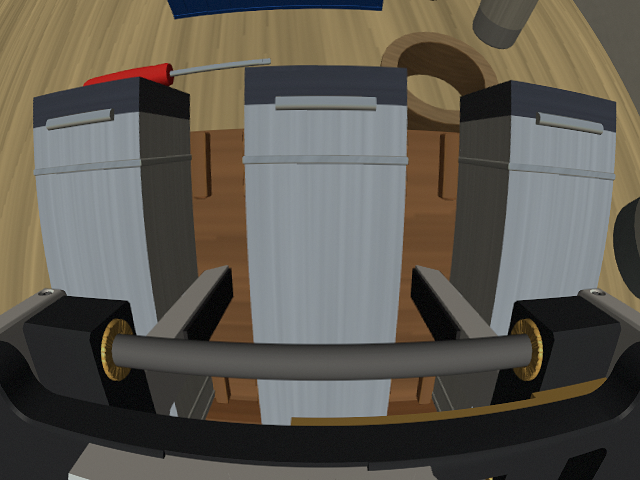

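The wrist view shows tin_2 (245–407 px) centred between the fingers. tin_1 is back in its slot (left, lid end at row 95), level with tin_3 on the right. Gripping tin_2.

Request:
send_rows(series="0 0 0 0 -0.2 0 -1;0 0 0 0.05 -0.2 0 -1;0 0 0 0.05 -0.2 0 -1;0 0 0 0.05 -0.2 0 -1;0 0 0 0.05 -0.2 0 -1;0 0 0 0.05 -0.2 0 -1;0 0 0 0.05 -0.5 0 -1;0 0 0 0.05 -1 0 -1;0 0 0 0.05 -1.7 0 -1;0 0 0 0.05 -2.7 0 -1", newtons=50)

```text
time_s: 9.87
ee_pos: [0.5338, -0.2496, 0.1111]
eef_rot: [-1.048, 0.001, -0.103]
force: [-0.9, -0.1, -2.6]
grip_width: 0.0581
```

Request:
send_rows(series="0 0 0 0 -2.5 0.5 -1;0 0 0 0 -5 1 -1;-1.2 0 0 0 -7 2 -1;-2.4 0 0 0 -8 3 -1;-3.6 0 0 0 -8 3 -1;-4.8 0 0 0 -8 3 -1;-6 0 0 0 -8 3 -1;-6 0 0 0 -8 3 -1;-6 0 0 0 -8 3 -1;-6 0 0 0 -8 3 -1")

```text
time_s: 10.7
ee_pos: [0.5325, -0.2636, 0.1954]
eef_rot: [-1.57, 0.0, -0.104]
force: [0.2, -0.4, -2.3]
grip_width: 0.0576
```

```bash
python3 -c "
from h import *
meas(6)"
```

```text
t 10.95 F [-0.0448  0.0043 -2.8278] M [-0.0969  0.0511  0.0104] sd [0.0204 0.0301 0.0427] M.tiny 0.1017410764015547 tilt -0.02665131104156419 p [ 0.5324 -0.2639  0.1949] q [-0.5216  0.407   1.4017 -0.0007  1.3333 -0.4173]
```

Request:
send_rows(series="-0.4 0 0 0 0 0 -1;-0.8 0 0 0 0 0 -1;-1.2 0 0 0 0 0 -1;-1.6 0 0 0 0 0 -1;-1.8 0 0 0 0 0 -1;-2 0 0 0 0 0 -1;-2 0 0 0 0 0 -1;-2 0 0 0 0 0 -1;-2 0 0 0 0 0 -1;-2 0 0 0 0 0 -1")

```text
time_s: 11.83
ee_pos: [0.5325, -0.2635, 0.1952]
eef_rot: [-1.746, 0.0, -0.103]
force: [0.7, -0.4, -3.5]
grip_width: 0.0578
```

Request:
send_rows(series="0 0 0 0 0 0 -1;0.4 0 0 0 0 0 -1;0.8 0 0 0 0 0 -1;1.2 0 0 0 0 0 -1;1.6 0 0 0 0 0 -1;2 0 0 0 0 0 -1;2 0 0 0 0 0 -1;2 0 0 0 0 0 -1;2 0 0 0 0 0 -1;2 0 0 0 0 0 -1")

```text
time_s: 12.67
ee_pos: [0.5327, -0.263, 0.1952]
eef_rot: [-1.573, 0.0, -0.102]
force: [0.4, 0.2, -4.2]
grip_width: 0.0578
```

```bash
python3 -c "
from h import *
meas(6)"
```

```text
t 12.92 F [ 0.0778  0.0707 -3.6066] M [-0.0917  0.0598 -0.0054] sd [0.0095 0.0146 0.0176] M.tiny 0.09737830127883212 tilt -0.10413868554501594 p [ 0.5327 -0.2631  0.1952] q [-0.5197  0.4059  1.4024 -0.0017  1.3325 -0.4167]
```

No shift for tin_2 either. I'll put it back and test tin_3.

Request:
send_rows(series="1 0 0 0 0.5 0 -1;2 0 0 0 1.5 -0.1 -1;3 0 0 0 2.5 -0.2 -1;4 0 0 0 3.5 -0.2 -1;5 0 0 0 4.5 -0.2 -1;6 0 0 0 5.5 -0.2 -1;6 0 0 0 7 0.7 -1;6 0 0 0 8.3 1.45 -1;6 0 0 0 9.4 2.1 -1;6 0 0 0 10 2.4 -1")

```text
time_s: 13.8
ee_pos: [0.5347, -0.2388, 0.0937]
eef_rot: [-1.048, 0.002, -0.103]
force: [0.3, 0.6, -2.9]
grip_width: 0.0575
```

```bash
python3 - <<'E'
from h import *
stat(); p,R=tinpose(2); g=R.inv().apply(np.array([.5343,-.2343,.085])-p)+[0,0,.002]; print(g) 
show(tool((p,R),g+[0.001,0,0]))
E
```

```text
t 13.8 q [-0.6785  0.6454  1.3764  0.435   1.4384 -0.7041] F [ 0.3466  0.5582 -2.9477] M [-0.5462  0.1375 -0.0665] w 0.0575
[0.0026 0.001  0.0121]
rel [ 0.01  0.02 -0.03 -0.09  0.78  0.05] world [ 0.534 -0.234  0.087]
```

Request:
send_rows(series="0 0 0 -0.05 0.3 0 -1;0 0 0 -0.05 0.6 0 -1;0 0 0 -0.05 0.8 0 -1;0 0 0 -0.05 0.8 0 -1;0 0 0 -0.05 0.8 0 1;0 0 0 -0.05 0.8 0 1;0 0 0 -0.05 0.8 0 1;0 0 0 -0.05 0.8 0 1;0 0 0 -0.05 0.8 0 1;0 0 0 -0.05 0.8 0 1")

```text
time_s: 14.63
ee_pos: [0.535, -0.2355, 0.0882]
eef_rot: [-1.049, 0.0, -0.103]
force: [0.6, -0.3, 0.1]
grip_width: 0.0926
```

```bash
python3 - <<'E'
from h import *
stat()
show(tool(tinpose(3),(0.002,0,.09)),tool(tinpose(3),(0.002,0,.013)))
E
```

```text
t 14.63 q [-0.6743  0.6477  1.3866  0.4378  1.424  -0.7067] F [ 0.618  -0.3239  0.1302] M [-0.2938  0.1019 -0.0191] w 0.0926
rel [ 0.02  0.03 -0.02 10.01 -7.67 -0.16] world [ 0.63  -0.285  0.154]
rel [ 0.02  0.03 -0.02 10.02  0.03 -0.14] world [ 0.635 -0.247  0.087]
```

Request:
send_rows(series="0 0 0 0 -3 -0.1 1;0 0 0 0 -6.5 -0.1 1;0 0 0 1 -9 -0.1 1;0 0 0 4.5 -9 -0.1 1;0 0 0 8 -9 -0.1 1;0 0 0 10 -9 -0.1 1;0 0 0 10 -7 -0.1 1;0 0 0 10 -4 -0.1 1;0 0 0 10 -1.5 -0.1 1;0 0 0 10 0 -0.1 1")

```text
time_s: 15.47
ee_pos: [0.6338, -0.2449, 0.0847]
eef_rot: [-1.047, 0.003, -0.102]
force: [-0.6, -0.2, -1.2]
grip_width: 0.0935
```

```bash
python3 - <<'E'
from h import *
stat(); show(tool(tinpose(3),(0.002,0,.013))); cv2.imwrite("pics/w3.png",camera("wrist")[:,:,::-1])
E
```

```text
t 15.47 q [-0.5991  0.8432  1.0589  0.4543  1.5169 -0.5855] F [-0.603  -0.1816 -1.225 ] M [-0.2268  0.117   0.0264] w 0.0935
rel [-0.    0.02 -0.05  0.1  -0.31 -0.04] world [ 0.635 -0.247  0.087]
```

View pics/w3.png

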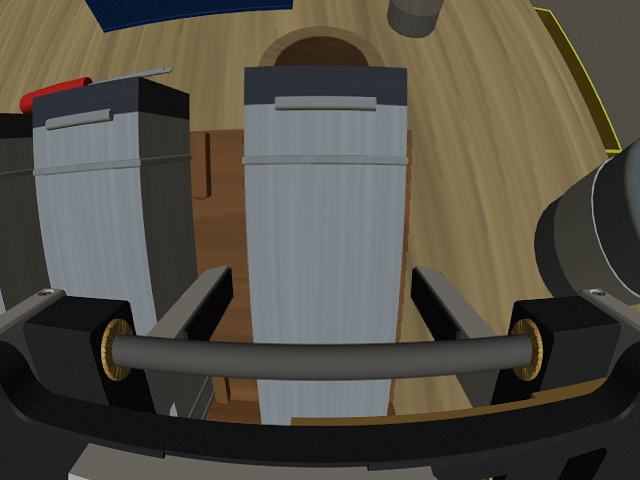

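tin_3 (245–407 px) is centred between the fingers, and tin_2 on the left is properly back (lid end at row 95). Grip, lift and test.

Request:
send_rows(series="0 0 0 0 -0.2 0 -1;0 0 0 0.05 -0.2 0 -1;0 0 0 0.05 -0.2 0 -1;0 0 0 0.05 -0.2 0 -1;0 0 0 0.05 -0.2 0 -1;0 0 0 0.05 -0.2 0 -1;0 0 0 0.05 -0.5 0 -1;0 0 0 0.05 -1 0 -1;0 0 0 0.05 -1.7 0 -1;0 0 0 0.05 -2.7 0 -1", newtons=50)

```text
time_s: 16.35
ee_pos: [0.6332, -0.2602, 0.1112]
eef_rot: [-1.048, 0.001, -0.103]
force: [0.0, -0.5, -3.3]
grip_width: 0.0578
```

Request:
send_rows(series="0 0 0 0 -2.5 0.5 -1;0 0 0 0 -5 1 -1;-1.2 0 0 0 -7 2 -1;-2.4 0 0 0 -8 3 -1;-3.6 0 0 0 -8 3 -1;-4.8 0 0 0 -8 3 -1;-6 0 0 0 -8 3 -1;-6 0 0 0 -8 3 -1;-6 0 0 0 -8 3 -1;-6 0 0 0 -8 3 -1")

```text
time_s: 17.18
ee_pos: [0.6319, -0.2743, 0.1957]
eef_rot: [-1.57, 0.0, -0.104]
force: [-0.3, -0.7, -2.9]
grip_width: 0.0576
```

```bash
python3 -c "
from h import *
meas(6)"
```

```text
t 17.43 F [-0.2665 -0.1803 -2.8939] M [-0.046   0.0905  0.0023] sd [0.0227 0.0265 0.0215] M.tiny 0.05515874260931209 tilt -0.033596595367219255 p [ 0.6318 -0.2747  0.1951] q [-0.463   0.6291  1.0715 -0.0008  1.4413 -0.3587]
```

Request:
send_rows(series="-0.4 0 0 0 0 0 -1;-0.8 0 0 0 0 0 -1;-1.2 0 0 0 0 0 -1;-1.6 0 0 0 0 0 -1;-1.8 0 0 0 0 0 -1;-2 0 0 0 0 0 -1;-2 0 0 0 0 0 -1;-2 0 0 0 0 0 -1;-2 0 0 0 0 0 -1;-2 0 0 0 0 0 -1")

```text
time_s: 18.32
ee_pos: [0.632, -0.2742, 0.1954]
eef_rot: [-1.746, 0.0, -0.103]
force: [1.0, -0.2, -2.1]
grip_width: 0.0577
```

Request:
send_rows(series="0 0 0 0 0 0 -1;0.4 0 0 0 0 0 -1;0.8 0 0 0 0 0 -1;1.2 0 0 0 0 0 -1;1.6 0 0 0 0 0 -1;2 0 0 0 0 0 -1;2 0 0 0 0 0 -1;2 0 0 0 0 0 -1;2 0 0 0 0 0 -1;2 0 0 0 0 0 -1")

```text
time_s: 19.15
ee_pos: [0.6321, -0.2736, 0.1954]
eef_rot: [-1.573, 0.0, -0.102]
force: [0.9, 0.3, -2.6]
grip_width: 0.0578
```

```bash
python3 -c "
from h import *
meas(6)"
```

```text
t 19.4 F [ 0.0756  0.0343 -2.5571] M [-0.1009  0.0893  0.0026] sd [0.0384 0.0183 0.0377] M.tiny 0.10953922072509534 tilt -0.10312139194957698 p [ 0.6321 -0.2737  0.1954] q [-0.4612  0.6281  1.0723 -0.0017  1.4407 -0.3584]
```

```bash
python3 -c "
from h import *
meas(16)"
```

```text
t 20.2 F [-0.0008 -0.4688 -3.2634] M [-0.119   0.0835  0.0034] sd [0.0234 0.0317 0.0382] M.tiny 0.12690565175827612 tilt -0.0893937032140662 p [ 0.632  -0.274   0.1954] q [-0.4616  0.6283  1.0721 -0.0015  1.4408 -0.3584]
```

Request:
send_rows(series="0.7 0 0 0 0 0 -1;1.4 0 0 0 0 0 -1;2 0 0 0 0 0 -1;2 0 0 0 0 0 -1;2 0 0 0 0 0 -1;2 0 0 0 0 0 -1;1.4 0 0 0 0 0 -1;0.8 0 0 0 0 0 -1;0 0 0 0 0 0 -1;0 0 0 0 0 0 -1")

```text
time_s: 21.08
ee_pos: [0.6328, -0.2718, 0.1961]
eef_rot: [-1.577, -0.001, -0.1]
force: [0.1, 0.7, -3.8]
grip_width: 0.058
```

```bash
python3 -c "
from h import *
meas(4);meas(16)"
```

```text
t 21.23 F [-0.1093  0.0312 -3.4772] M [-0.0128  0.054   0.0178] sd [0.0368 0.0253 0.0228] M.tiny 0.01819374031720407 tilt -0.0014539560175426188 p [ 0.6322 -0.2735  0.1956] q [-0.4615  0.6281  1.0718  0.      1.4416 -0.3593]
t 22.03 F [ 0.1661 -0.1469 -2.9437] M [-0.0392  0.0657  0.0042] sd [0.0272 0.0203 0.0328] M.tiny 0.0457494058546604 tilt -0.08789487099114891 p [ 0.632  -0.2739  0.1954] q [-0.4616  0.6282  1.0721 -0.0015  1.4408 -0.3585]
```

The shift is clear: 0.127 with the balls at the lid against 0.046 with them back, so tin_3 is the started one. Before carrying it I'll check reach with a quick kinematic fit.

```bash
cat > kin.py <<'E'
from h import *
from scipy.optimize import least_squares
D=np.array([[1.1244,.3005,1.5216,0,1.3207,-.0666,.2038,.5106,.2049],[.1032,.016,1.7454,.2799,1.419,-.4961,.4162,.1542,.2602],[-.8327,.3414,1.4486,.3864,1.7076,-.7424,.4247,-.2624,.2493],
[-.7713,.4859,1.6533,.4109,1.3655,-.828,.4355,-.2247,.0865],[-.6009,.2021,1.6715,.0002,1.2687,-.497,.4331,-.2524,.1937],[-.6785,.6454,1.3764,.435,1.4384,-.7041,.5347,-.2388,.0937],
[-.463,.6291,1.0715,-.0008,1.4413,-.3587,.6318,-.2747,.1951],[-.5991,.8432,1.0589,.4543,1.5169,-.5855,.6338,-.2449,.0847]])
def fk(q,k):
    a,h,L2,L3,e,Lt=k
    R3=Ro.from_euler("ZY",[q[0],q[1]+q[2]]); R=R3*Ro.from_euler("ZYZ",q[3:6])
    return Ro.from_euler("z",q[0]).apply([a+L2*np.sin(q[1]),0,h+L2*np.cos(q[1])])+R3.apply([e,0,L3])+R.apply([0,0,Lt]),R
k=least_squares(lambda k:np.concatenate([fk(d,k)[0]-d[6:] for d in D]),[0,.3,.35,.35,0,.3]).x
C=fk(D[4],k)[1].inv()*rot([-1.571,0,-.102])  # flange->tool
def ik(t,q0):
    lo=np.array([-3.03,-.79,.23,-1.04,0,-2.55]);hi=np.array([3.03,2.21,2.52,4.18,3.07,2.55])
    f=lambda q:np.r_[fk(q,k)[0]-t[0],.3*((fk(q,k)[1]*C).inv()*t[1]).as_rotvec()]
    s=least_squares(f,q0,bounds=(lo+.02,hi-.02)); return s.x,np.sqrt(2*s.cost)
def pour(mouth,tilt,yaw,g=(.0026,0,.014)):
    _,R=tinpose(3,tilt,[0,0,0],yaw); return tool((np.array(mouth)-R.apply([.0855,0,.029]),R),g)
E
python3 - <<'E'
from kin import *
print(k, max(np.abs(fk(d,k)[0]-d[6:]).max() for d in D))
q0=get_obs()["qpos"]
for yaw in (70,84,100,115):
  q=q0
  for tilt,m in ((30,(.526,-.1,.33)),(30,(.526,.1,.25)),(0,(.526,.14,.16)),(-25,(.526,.15,.12)),(-48,(.526,.15,.1))):
    q,e=ik(pour(m,tilt,np.radians(yaw)),q); print(yaw,tilt,q,round(e,4))
E
```

```text
[-0.0129  0.2382  0.4399  0.4517 -0.009   0.3532] 0.03650215156118017
70 30 [-0.6346  0.2746  1.4947  0.5012  1.5388 -0.3427] 0.0
70 30 [-0.278   0.1299  1.8538  0.5701  1.1816 -0.1549] 0.0
70 0 [0.1235 0.2191 1.7557 0.0009 1.1669 0.4742] 0.0
70 -25 [ 0.3706  0.436   1.553  -0.3247  1.4569  0.8088] 0.0
70 -48 [ 0.5126  0.6971  1.3212 -0.518   1.7913  0.9274] 0.0
84 30 [-0.596   0.3987  1.3302  0.4592  1.6684 -0.5037] 0.0
84 30 [-0.2721  0.2561  1.7022  0.5348  1.3187 -0.3378] 0.0
84 0 [0.1102 0.2598 1.7049 0.0009 1.1772 0.2166] 0.0
84 -25 [ 0.3868  0.4078  1.5935 -0.3889  1.3726  0.616 ] 0.0
84 -48 [ 0.5625  0.6251  1.441  -0.6252  1.6573  0.8061] 0.0
100 30 [-0.536   0.5323  1.1379  0.4012  1.8125 -0.6794] 0.0
100 30 [-0.2373  0.3938  1.519   0.479   1.4695 -0.5181] 0.0
100 0 [ 0.1071  0.309   1.6414  0.0007  1.1918 -0.0657] 0.0
100 -25 [ 0.3985  0.3712  1.6448 -0.4467  1.2604  0.3936] 0.0
100 -48 [ 0.6083  0.5324  1.59   -0.7425  1.486   0.685 ] 0.0
115 30 [-0.4692  0.6475  0.9602  0.3374  1.9412 -0.8461] 0.0
115 30 [-0.1864  0.5144  1.3447  0.4187  1.605  -0.6754] 0.0
115 0 [ 0.1148  0.3544  1.5806  0.0005  1.2073 -0.3198] 0.0
115 -25 [ 0.4016  0.3348  1.6947 -0.4818  1.1438  0.1771] 0.0
115 -48 [ 0.636   0.4385  1.7342 -0.8529  1.3106  0.5824] 0.0
```

```bash
python3 - <<'E'
from kin import *
o=get_obs(); R30=tool(tinpose(3))[1]
W=[(np.array([.62,-.27,.29]),R30),pour((.526,.1,.30),30,YAW),pour((.526,.14,.17),0,YAW),pour((.526,.155,.12),-25,YAW),pour((.526,.16,.1),-46,YAW)]
s=None
for w in W: print(np.round(rel(w,s),2),w[0]); s=w
E
```

```text
[ 6.02  0.03 -0.01 -1.24 -9.46  0.25] [ 0.62 -0.27  0.29]
[  0.     0.     0.   -13.24  18.54  23.22] [0.5192 0.0361 0.2456]
[-6.    0.    0.   -0.42  8.9  -2.69] [0.5173 0.0576 0.155 ]
[-5.    0.   -0.   -0.16  1.36  1.63] [0.5174 0.074  0.1414]
[-4.2  -0.   -0.   -0.05 -1.47  1.31] [0.5188 0.092  0.1492]
```

Request:
send_rows(series="0.4 0 0 -0.1 -0.6 0 -1;1 0 0 -0.2 -1.6 0 -1;1.8 0 0 -0.4 -2.8 0.1 -1;2.6 0 0 -0.6 -4.2 0.1 -1;3.4 0 0 -0.8 -5.6 0.2 -1;4.2 0 0 -0.9 -7 0.2 -1;5 0 0 -1 -8.2 0.2 -1;5.6 0 0 -1.1 -9 0.2 -1;6 0 0 -1.2 -9.5 0.2 -1;6 0 0 -1.2 -9.5 0.2 -1")

```text
time_s: 22.92
ee_pos: [0.62, -0.2718, 0.2905]
eef_rot: [-1.048, 0.0, -0.105]
force: [-0.0, 0.0, -2.9]
grip_width: 0.0579
```

Request:
send_rows(series="0 0 0 -0.6 0.9 1.1 -1;0 0 0 -1.8 2.5 3.2 -1;0 0 0 -3.2 4.5 5.7 -1;0 0 0 -4.8 6.7 8.4 -1;0 0 0 -6.5 9.1 11.4 -1;0 0 0 -8.2 11.5 14.4 -1;0 0 0 -9.9 13.8 17.3 -1;0 0 0 -11.4 16 20 -1;0 0 0 -12.5 17.5 22 -1;0 0 0 -13.2 18.5 23.2 -1")

```text
time_s: 23.75
ee_pos: [0.5177, 0.0374, 0.2456]
eef_rot: [-1.05, -0.001, -0.1]
force: [-0.1, 0.6, -2.0]
grip_width: 0.0575
```

```bash
python3 - <<'E'
from kin import *
stat(); show(pour((.526,.14,.17),0,YAW))
E
```

```text
t 23.75 q [-0.2604  0.2143  1.6181  0.5195  1.4218 -0.2688] F [-0.1171  0.5729 -2.0356] M [-0.5294  0.0939 -0.0291] w 0.0575
rel [-5.96  0.06 -0.01 -0.25  8.86 -2.77] world [0.517 0.058 0.155]
```

Request:
send_rows(series="-0.4 0 0 0 0.6 -0.2 -1;-1 0 0 0 1.5 -0.5 -1;-1.7 0 0 -0.1 2.5 -0.8 -1;-2.4 0 0 -0.1 3.6 -1.1 -1;-3.2 0 0 -0.1 4.8 -1.5 -1;-4 0 0 -0.1 5.9 -1.9 -1;-4.7 0 0 -0.2 7 -2.2 -1;-5.3 0 0 -0.2 7.9 -2.5 -1;-5.8 0 0 -0.2 8.6 -2.7 -1;-6 0 0 -0.2 8.9 -2.8 -1")

```text
time_s: 24.58
ee_pos: [0.5188, 0.056, 0.1539]
eef_rot: [-1.575, 0.0, -0.1]
force: [0.2, 0.1, -3.5]
grip_width: 0.0576
```

Request:
send_rows(series="-0.3 0 0 0 0.1 0.1 -1;-0.7 0 0 0 0.2 0.25 -1;-1.1 0 0 0 0.3 0.4 -1;-1.6 0 0 -0.1 0.45 0.5 -1;-2 0 0 -0.1 0.55 0.65 -1;-2.4 0 0 -0.1 0.65 0.8 -1;-2.8 0 0 -0.1 0.8 0.95 -1;-3.2 0 0 -0.1 0.9 1.1 -1;-3.6 0 0 -0.1 1 1.2 -1;-4 0 0 -0.1 1.1 1.3 -1")

```text
time_s: 25.42
ee_pos: [0.5197, 0.0681, 0.1439]
eef_rot: [-1.923, -0.001, -0.102]
force: [-0.6, 0.3, -3.9]
grip_width: 0.0578
```

```bash
python3 - <<'E'
from kin import *
stat(); show(pour((.526,.16,.1),-46,YAW))
E
```

```text
t 25.42 q [ 0.2291  0.3819  1.6013 -0.3459  1.2928  0.4496] F [-0.6203  0.3216 -3.93  ] M [ 0.2335  0.0571 -0.028 ] w 0.0578
rel [-5.17  0.03  0.03 -0.33 -1.31  2.04] world [0.519 0.092 0.149]
```

Request:
send_rows(series="-0.4 0 0 0 -0.1 0.15 -1;-0.8 0 0 0 -0.2 0.3 -1;-1.3 0 0 0 -0.3 0.5 -1;-1.8 0 0 -0.1 -0.45 0.7 -1;-2.3 0 0 -0.1 -0.6 0.9 -1;-2.9 0 0 -0.1 -0.7 1.1 -1;-3.5 0 0 -0.1 -0.9 1.4 -1;-4.1 0 0 -0.1 -1 1.6 -1;-4.7 0 0 -0.2 -1.2 1.8 -1;-5.3 0 0 -0.2 -1.3 2 -1")

```text
time_s: 26.25
ee_pos: [0.5201, 0.0917, 0.1495]
eef_rot: [-2.385, -0.001, -0.102]
force: [-0.0, -0.9, -1.4]
grip_width: 0.0577
```

Request:
send_rows(series="0 0 0 0 0 0 -1;0 0 0 0 0 0 -1;0 0 0 0 0 0 -1;0 0 0 0 0 0 -1;0 0 0 0 0 0 -1;0 0 0 0 0 0 -1;0 0 0 0 0 0 -1;0 0 0 0 0 0 -1;0 0 0 0 0 0 -1;0 0 0 0 0 0 -1")

```text
time_s: 27.08
ee_pos: [0.52, 0.0913, 0.149]
eef_rot: [-2.384, 0.0, -0.103]
force: [-1.0, -0.3, -1.5]
grip_width: 0.0579
```

```bash
python3 - <<'E'
from kin import *
meas(8); a=camera("scene"); b=camera("top")
out=np.hstack([cv2.resize(a[200:420,200:500],(400,293)),cv2.resize(b[130:320,140:386],(400,293))])
cv2.imwrite("pics/p1.png",out[:,:,::-1])
E
```

```text
t 27.43 F [-0.1123 -0.063  -1.9452] M [ 0.5422  0.0048 -0.0003] sd [0.0239 0.0248 0.0352] M.tiny -0.5387976785112661 tilt -46.589086203073386 p [0.5199 0.0914 0.1489] q [ 0.4284  0.5777  1.4697 -0.6768  1.5826  0.6978]
```

View pics/p1.png

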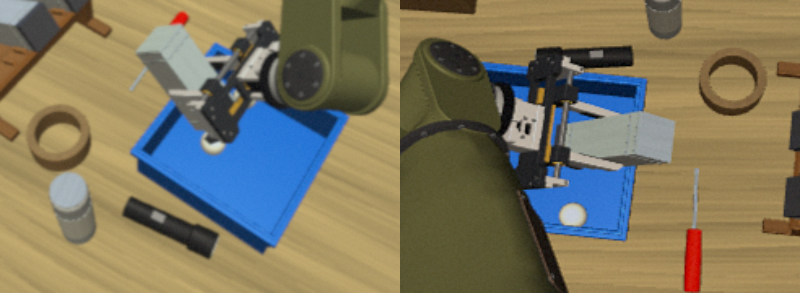

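```bash
python3 - <<'E'
from kin import *
print(cast("scene",(360,307),.03),cast("top",(246,269),.03))
W=[pour((.526,.15,.22),-10,YAW),pour((.526,.1,.30),30,YAW)]
s=None
for w in W: print(np.round(rel(w,s),2),w[0]); s=w
E
```

```text
[0.5386 0.165  0.03  ] [0.4305 0.1728 0.03  ]
[ 7.32  0.03  0.01 -0.02 -3.02 -6.87] [0.5171 0.0662 0.2196]
[ 8.   -0.   -0.    0.53 -2.04 -3.38] [0.5192 0.0361 0.2456]
```

The two views show different balls, at (0.54, 0.165) and (0.43, 0.173), both inside the basket. The weight also fell by about 1 N. Returning the tin.

Request:
send_rows(series="0.3 0 0 0 -0.3 -0.8 -1;0.9 0 0 0 -0.6 -1.7 -1;1.7 0 0 0 -1 -2.6 -1;2.6 0 0 0 -1.3 -3.4 -1;3.5 0 0 0 -1.7 -4.2 -1;4.4 0 0 0 -2 -4.9 -1;5.3 0 0 0 -2.3 -5.6 -1;6.2 0 0 0 -2.6 -6.2 -1;6.9 0 0 0 -2.9 -6.7 -1;7.3 0 0 0 -3 -6.9 -1")

```text
time_s: 28.42
ee_pos: [0.5176, 0.0652, 0.2212]
eef_rot: [-1.743, -0.002, -0.104]
force: [0.1, -0.1, -1.0]
grip_width: 0.0575
```

Request:
send_rows(series="0.8 0 0 0 -0.2 -0.3 -1;1.6 0 0 0.1 -0.4 -0.7 -1;2.4 0 0 0.1 -0.6 -1 -1;3.2 0 0 0.2 -0.8 -1.3 -1;4 0 0 0.2 -1 -1.7 -1;4.8 0 0 0.3 -1.2 -2 -1;5.6 0 0 0.3 -1.4 -2.4 -1;6.4 0 0 0.4 -1.6 -2.7 -1;7.2 0 0 0.5 -1.8 -3 -1;8 0 0 0.5 -2 -3.4 -1")

```text
time_s: 29.25
ee_pos: [0.5193, 0.0352, 0.2458]
eef_rot: [-1.046, -0.001, -0.103]
force: [-0.1, -0.2, -2.1]
grip_width: 0.058
```

```bash
python3 - <<'E'
from kin import *
stat()
p,R=tinpose(3); g=R.inv().apply(np.array([.6338,-.2449,.0847])-p)+[0,0,.002]; print(g)
W=[tool((p,R),g+[.001,0,.18]),tool((p,R),g+[.001,0,.008])]
s=None
for w in W: print(np.round(rel(w,s),2),w[0]); s=w
E
```

```text
t 29.25 q [-0.2659  0.2185  1.6142  0.5235  1.4242 -0.2721] F [-0.0803 -0.2226 -2.1113] M [-0.5132  0.0895  0.01  ] w 0.058
[0.0024 0.0009 0.0118]
[ -0.01   0.03  -0.01  14.24 -17.63 -31.05] [ 0.6243 -0.3345  0.2428]
[ 0.   0.   0.  -0.  17.2 -0. ] [ 0.6334 -0.249   0.0939]
```

Request:
send_rows(series="0 0 0 0.4 -2 0 -1;0 0 0 1.4 -4.7 -1.5 -1;0 0 0 2.9 -7 -4.5 -1;0 0 0 4.6 -9.2 -8.2 -1;0 0 0 6.3 -11.3 -12 -1;0 0 0 8 -13.4 -15.7 -1;0 0 0 9.7 -15.5 -19.4 -1;0 0 0 11.4 -17.3 -23.2 -1;0 0 0 12.9 -18.6 -26.6 -1;0 0 0 13.9 -19 -29.2 -1")

```text
time_s: 30.08
ee_pos: [0.6203, -0.322, 0.2665]
eef_rot: [-1.05, -0.001, -0.103]
force: [0.2, -0.2, -1.7]
grip_width: 0.0576
```

```bash
python3 - <<'E'
from kin import *
stat(); p,R=tinpose(3); g=np.array([.0034,.0009,.0118])
show(tool((p,R),g+[0,0,.15]),tool((p,R),g+[0,0,.006]))
E
```

```text
t 30.08 q [-0.693   0.8137  0.6909  0.4542  1.9098 -0.4964] F [ 0.1649 -0.2382 -1.6927] M [-0.4696  0.1452  0.0183] w 0.0576
rel [ 0.04  0.03 -0.    0.53  4.46 -2.21] world [ 0.626 -0.32   0.217]
rel [ 0.04  0.03 -0.    0.53 18.86 -2.17] world [ 0.634 -0.248  0.092]
```

Request:
send_rows(series="0 0 0 0.3 1 -1.5 -1;0 0 0 0.4 3 -2 -1;0 0 0 0.4 5 -2 -1;0 0 0 0.4 7.5 -2 -1;0 0 0 0.4 10 -2 -1;0 0 0 0.4 12 -2 -1;0 0 0 0.4 13.5 -2 -1;0 0 0 0.4 14.5 -2 -1;0 0 0 0.4 15 -2 -1;0 0 0 0.4 15 -2 -1")

```text
time_s: 30.92
ee_pos: [0.63, -0.2626, 0.1251]
eef_rot: [-1.048, 0.001, -0.102]
force: [-0.6, 0.7, -2.0]
grip_width: 0.0578
```

```bash
python3 - <<'E'
from kin import *
stat(); p,R=tinpose(3); g=np.array([.0034,.0009,.0118])
show(tool((p,R),g)); cv2.imwrite("pics/w4.png",camera("wrist")[:,:,::-1])
E
```

```text
t 30.92 q [-0.622   0.8173  1.0069  0.4475  1.5942 -0.572 ] F [-0.6112  0.6625 -1.9687] M [-0.4808  0.1208  0.0421] w 0.0578
rel [ 0.01  0.02 -0.03  0.2   4.2  -0.35] world [ 0.634 -0.245  0.087]
```

View pics/w4.png

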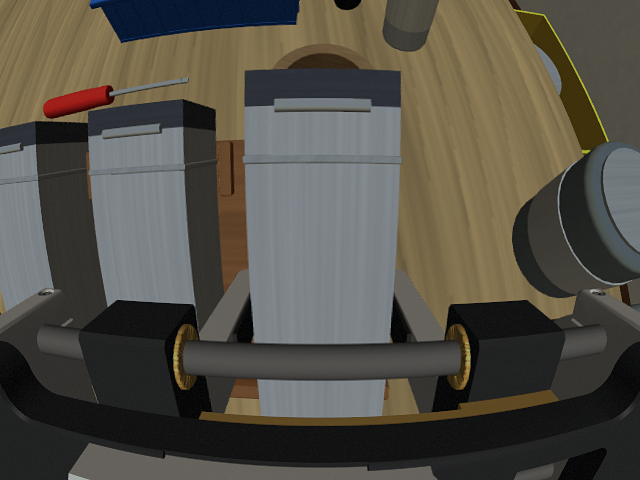

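The wrist view shows the tin held squarely (245–400 px), its lid shut and its hinge row at 105 as before. tin_1, tin_2, the tape and the screwdriver are undisturbed. Lowering and releasing.

Request:
send_rows(series="0 0 0 0.2 0.8 -0.2 -1;0 0 0 0.3 1.8 -0.3 -1;0 0 0 0.3 2.6 -0.3 -1;0 0 0 0.3 3.2 -0.3 -1;0 0 0 0.3 3.6 -0.3 -1;0 0 0 0.3 3.9 -0.3 -1;0 0 0 0.3 4.1 -0.3 -1;0 0 0 0.3 4.2 -0.3 -1;0 0 0 0.3 4.2 -0.3 -1;0 0 0 0.3 4.2 -0.3 -1")

```text
time_s: 31.8
ee_pos: [0.6347, -0.2468, 0.0907]
eef_rot: [-1.051, -0.002, -0.103]
force: [-11.0, -8.0, 17.3]
grip_width: 0.0575
```

```bash
python3 - <<'E'
from kin import *
stat(); p,R=tinpose(3); g=np.array([.0034,.0009,.0118])
show(tool((p,R),g))
E
```

```text
t 31.8 q [-0.6005  0.8372  1.0539  0.4536  1.5214 -0.5831] F [-10.9647  -7.9703  17.3468] M [0.3445 2.1018 1.0554] w 0.0575
rel [ 0.04  0.03  0.   -0.11  0.41 -0.04] world [ 0.634 -0.245  0.087]
```

The upward force (17 N) with -11 N sideways means the tin is riding on the far guide. I'll lift 1 cm, shift back in tool x and retry.

Request:
send_rows(series="0 0 0 0 -0.5 0 -1;0 0 0 0 -1.2 0 -1;0 0 0 -0.2 -1.2 0 -1;0 0 0 -0.25 -1.2 0 -1;0 0 0 -0.25 -1.2 0 -1;0 0 0 -0.25 -1.2 0 -1;0 0 0 -0.25 -1.2 0 -1;0 0 0 -0.25 -1.2 0 -1;0 0 0 -0.25 -1.2 0 -1;0 0 0 -0.25 -1.2 0 -1")

```text
time_s: 32.63
ee_pos: [0.632, -0.2507, 0.0982]
eef_rot: [-1.049, 0.0, -0.103]
force: [-0.4, 0.4, -2.5]
grip_width: 0.0576
```

```bash
python3 - <<'E'
from kin import *
stat(); p,R=tinpose(3); g=np.array([.0034,.0009,.0118])
show(tool((p,R),g)); 
im=camera("wrist"); cv2.imwrite("pics/w5.png",im[:,:,::-1])
g=cv2.GaussianBlur(cv2.cvtColor(im,cv2.COLOR_RGB2GRAY),(3,3),0).astype(float)
for n in ("w3","w4","w5"):
    a=cv2.GaussianBlur(cv2.imread(f"pics/{n}.png",0),(3,3),0).astype(float)
    for r in (130,190,230): 
        d=np.abs(np.diff(a[r,225:430])); i=np.argsort(-d)[:4]+225; print(n,r,sorted(i))
E
```

```text
t 32.63 q [-0.6073  0.8307  1.0478  0.4519  1.5381 -0.583 ] F [-0.3754  0.4328 -2.4506] M [-0.5215  0.1407  0.0144] w 0.0576
rel [ 0.02  0.03 -0.02  0.13  1.27 -0.05] world [ 0.634 -0.245  0.087]
w3 130 [np.int64(242), np.int64(243), np.int64(244), np.int64(406)]
w3 190 [np.int64(243), np.int64(244), np.int64(404), np.int64(405)]
w3 230 [np.int64(245), np.int64(246), np.int64(402), np.int64(403)]
w4 130 [np.int64(399), np.int64(400), np.int64(401), np.int64(420)]
w4 190 [np.int64(230), np.int64(233), np.int64(234), np.int64(245)]
w4 230 [np.int64(245), np.int64(246), np.int64(247), np.int64(396)]
w5 130 [np.int64(399), np.int64(400), np.int64(401), np.int64(428)]
w5 190 [np.int64(244), np.int64(245), np.int64(398), np.int64(399)]
w5 230 [np.int64(245), np.int64(246), np.int64(396), np.int64(397)]
```

View pics/w5.png

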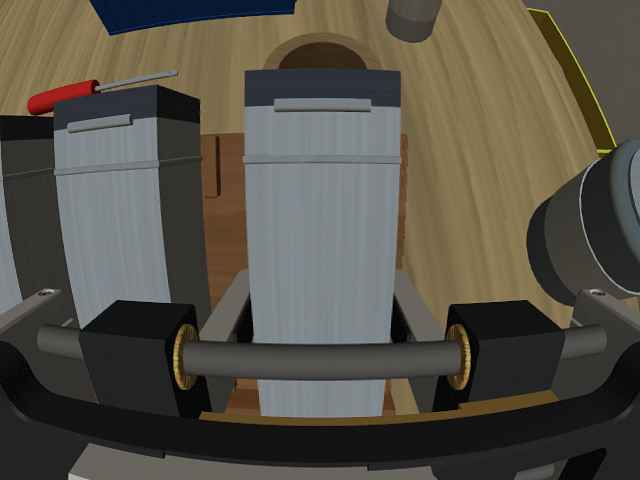

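The grip shows the tin about 5 mm lower between the fingers than at the grasp (154 px wide against 160). The earlier force was therefore mostly the board reached early. I'll lower less this time and watch the force.

Request:
send_rows(series="0 0 0 0 0.2 0 -1;0 0 0 0 0.4 0 -1;0 0 0 0 0.55 0 -1;0 0 0 0 0.65 0 -1;0 0 0 0 0.75 0 -1;0 0 0 0 0.8 0 -1;0 0 0 0 0.8 0 -1;0 0 0 0 0.8 0 -1;0 0 0 0 0.8 0 -1;0 0 0 0 0.8 0 -1")

```text
time_s: 33.52
ee_pos: [0.6324, -0.2469, 0.0914]
eef_rot: [-1.049, -0.0, -0.103]
force: [-0.3, 1.2, -2.3]
grip_width: 0.058
```

```bash
python3 - <<'E'
from kin import *
meas(4); p,R=tinpose(3); g=np.array([.0034,.0009,.0118])
show(tool((p,R),g))
E
```

```text
t 33.67 F [ 0.0252 -0.2485 -2.4147] M [-0.4768  0.1005  0.019 ] sd [0.0339 0.0121 0.0093] M.tiny 0.48463157928716954 tilt 29.904797629317393 p [ 0.6324 -0.2469  0.0913] q [-0.6026  0.8335  1.0594  0.4535  1.523  -0.5852]
rel [ 0.02  0.03 -0.02  0.13  0.48 -0.04] world [ 0.634 -0.245  0.087]
```

Request:
send_rows(series="0 0 0 0 0.05 0 -1;0 0 0 0 0.1 0 -1;0 0 0 0 0.15 0 -1;0 0 0 0 0.2 0 -1;0 0 0 0 0.25 0 -1;0 0 0 0 0.25 0 -1;0 0 0 0 0.25 0 -1;0 0 0 0 0.25 0 -1;0 0 0 0 0.25 0 -1;0 0 0 0 0.25 0 -1")

```text
time_s: 34.55
ee_pos: [0.6324, -0.2465, 0.0907]
eef_rot: [-1.05, -0.001, -0.103]
force: [-5.5, -6.0, 9.3]
grip_width: 0.0577
```

```bash
python3 - <<'E'
from kin import *
meas(4); p,R=tinpose(3); g=np.array([.0034,.0009,.0118])
show(tool((p,R),g))
E
```

```text
t 34.7 F [-5.7584 -5.4932  9.5216] M [-0.0323  1.089   0.5089] sd [0.0097 0.0213 0.0329] M.tiny 0.14384682849698252 tilt 29.8539595100535 p [ 0.6324 -0.2465  0.0907] q [-0.6022  0.8328  1.0619  0.4535  1.5197 -0.5859]
rel [ 0.03  0.03 -0.    0.13  0.41 -0.04] world [ 0.634 -0.245  0.087]
```

Contact comes at the same height at both sideways positions, so it's the board and the tin is down. Releasing.

Request:
send_rows(series="0 0 0 0 -0.1 0 -1;0 0 0 0 -0.1 0 1;0 0 0 0 -0.1 0 1;0 0 0 0 -0.1 0 1;0 0 0 0 -0.1 0 1;0 0 0 0 -0.1 0 1;0 0 0 0 -0.1 0 1;0 0 0 0 -0.1 0 1;0 0 0 0 -0.1 0 1;0 0 0 0 -0.1 0 1")

```text
time_s: 35.58
ee_pos: [0.6324, -0.2461, 0.09]
eef_rot: [-1.049, 0.0, -0.103]
force: [0.8, -0.1, 0.6]
grip_width: 0.0939
```

```bash
python3 - <<'E'
from kin import *
stat(); im=camera("wrist"); cv2.imwrite("pics/w6.png",im[:,:,::-1])
E
```

```text
t 35.58 q [-0.6017  0.8341  1.0616  0.4538  1.5202 -0.5857] F [ 0.8056 -0.0526  0.6242] M [-0.2531  0.125   0.044 ] w 0.0939
```

View pics/w6.png

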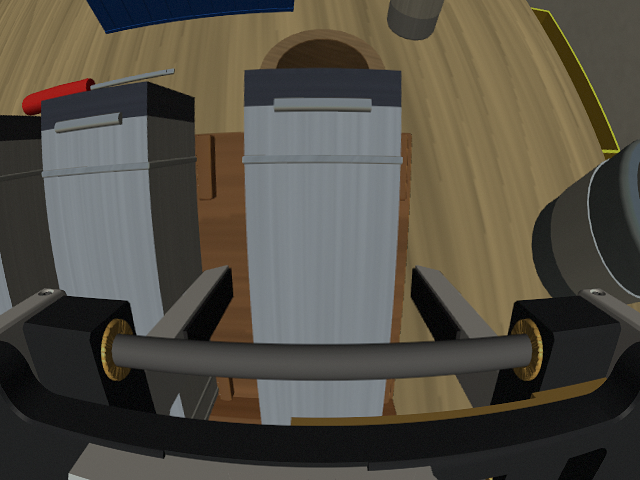

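Request:
send_rows(series="0 0 0 0 -2 0 1;0 0 0 0 -5 0 1;0 0 0 0 -8.5 0 1;0 0 0 0 -12 0 1;0 0 0 0 -15.5 0 1;0 0 0 0 -18 0.5 1;0 0 0 0 -20 1 1;0 0 0 0 -21 2 1;0 0 0 0 -22 3 1;0 0 0 0 -22 3 1")

```text
time_s: 36.47
ee_pos: [0.6245, -0.3282, 0.2984]
eef_rot: [-1.05, -0.003, -0.102]
force: [0.3, -0.4, 0.7]
grip_width: 0.0942
```

```bash
python3 - <<'E'
from h import *
stat(); show((np.array([.35,.2,.36]),rot([-1.57,0,.5])))
a=cv2.imread("pics/top0.png"); b=camera("top")[:,:,::-1]; cv2.imwrite("pics/t1.png",b)
E
```

```text
t 36.47 q [-0.696   0.8404  0.5748  0.4698  1.9905 -0.4582] F [ 0.3461 -0.434   0.6667] M [-0.2481  0.0873  0.0568] w 0.0942
rel [ -5.76  -6.73   1.83 -32.65  19.31  46.28] world [0.35 0.2  0.36]
```

Request:
send_rows(series="-0.4 -0.4 0.1 -2 1.2 2.8 1;-0.7 -0.9 0.2 -4.2 2.5 6 1;-1.1 -1.3 0.3 -6.4 3.8 9 1;-1.5 -1.8 0.5 -8.5 5 12 1;-1.9 -2.2 0.6 -10.6 6.3 15 1;-2.2 -2.6 0.7 -12.7 7.5 18 1;-2.6 -3 0.8 -14.8 8.8 21 1;-3 -3.4 0.9 -16.8 10 24 1;-3.3 -3.9 1 -19 11.3 27 1;-3.7 -4.3 1.2 -21 12.5 30 1")

```text
time_s: 37.35
ee_pos: [0.446, 0.0145, 0.3357]
eef_rot: [-1.383, -0.032, 0.286]
force: [0.7, 0.4, 0.5]
grip_width: 0.0937
```

```bash
python3 - <<'E'
from h import *
stat(); show((np.array([.25,.35,.36]),rot([-1.57,0,.9])))
E
```

```text
t 37.35 q [-0.1608  0.0119  1.5656  0.183   1.6171 -0.4466] F [0.6912 0.3859 0.5251] M [-0.1291  0.0166 -0.0059] w 0.0937
rel [-1.96 -6.97  1.01 -9.25  4.37 37.56] world [0.25 0.35 0.36]
```

Request:
send_rows(series="-0.2 -0.7 0.1 -0.9 0.4 3.7 1;-0.4 -1.4 0.2 -1.8 0.9 7.5 1;-0.6 -2.1 0.3 -2.8 1.3 11.2 1;-0.8 -2.8 0.4 -3.7 1.7 15 1;-1 -3.5 0.5 -4.6 2.2 18.8 1;-1.2 -4.2 0.6 -5.5 2.6 22.5 1;-1.4 -4.9 0.7 -6.5 3 26.3 1;-1.6 -5.6 0.8 -7.4 3.5 30 1;-1.8 -6.3 0.9 -8.3 3.9 33.8 1;-2 -7 1 -9.2 4.4 37.5 1")

```text
time_s: 38.18
ee_pos: [0.2515, 0.3498, 0.3601]
eef_rot: [-1.574, -0.0, 0.904]
force: [2.3, 0.3, 0.6]
grip_width: 0.094
```

```bash
python3 - <<'E'
from h import *
stat()
a=cv2.imread("pics/top0.png"); b=camera("top")[:,:,::-1].copy(); s=camera("scene")[:,:,::-1]; s0=cv2.imread("pics/scene0.png")
d=cv2.cvtColor(cv2.absdiff(a,b),cv2.COLOR_BGR2GRAY); print("rack diff px",(d[140:300,350:500]>40).sum(),"others",(d[100:330,295:350]>40).sum())
f=lambda x:cv2.resize(x,(400,300))
r=(slice(140,300),slice(350,500)); q=(slice(150,400),slice(130,470))
cv2.imwrite("pics/f.png",np.vstack([np.hstack([f(a[r]),f(b[r])]),np.hstack([f(b[100:330,150:380]),f(s[q])])]))
E
```

```text
t 38.18 q [ 0.8646 -0.0471  1.5583 -0.0036  1.63   -0.0393] F [2.3295 0.2999 0.5961] M [-0.0287 -0.0412 -0.0062] w 0.094
rack diff px 80 others 0
```

View pics/f.png

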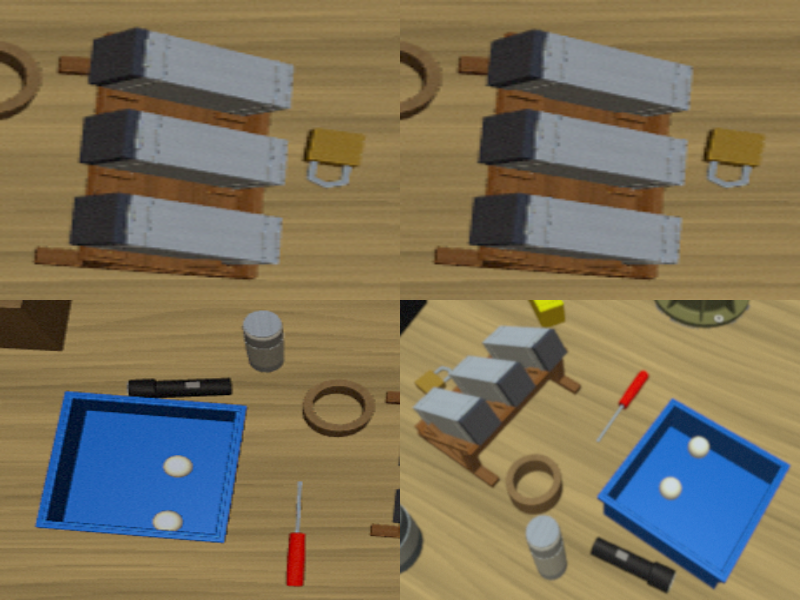

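The last view shows two balls in the basket and all three tins lying in their slots with lids shut and up. The bystanders haven't moved. Handing in.

```bash
python3 -c "
from station import *
print(hand_in())"
```

```text
the job is handed in; nothing more can be done
None
```

The started tin was tin_3. Its two balls are in the basket, all three tins are back in their slots with the lid end up, and the job was handed in at about 38 s of the 72 s allowed.

- **Finding it:** I lifted each tin, levelled it, tilted it 10° lid end down and levelled it again, comparing the moment before and after. tin_1 changed by -0.025 N m and tin_2 by -0.004, both with no sign of the expected +0.07. tin_3 read 0.127 with the balls at the lid and 0.046 with them back at the closed end.
- **Pouring:** I carried tin_3 lid end up, tipped it slowly to about 46° inside the basket, and the weight fell by about 1 N, which matches two balls.
- **Last checks:** The top and scene views show two balls in the basket. The rack area differs from the first picture by only 80 pixels, the strip with the tape, spray can and screwdriver by none, and the padlock and torch look unmoved.
- **What disagreed:**
  - While setting tin_3 down, the first lowering pressed the board with about 20 N and 11 N sideways, because the tin had slipped about 5 mm down in the grip. I lifted it, lowered again and released; it lies within about 2 mm of where it started.
  - I first took that force for the tin riding on a guide, then settled on the board because contact came at the same height in both positions.

I viewed 11 pictures, one over the budget of 10.

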